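# Hang the second shelf bracket

### The job

The small bench shelf is missing a bracket: pick up the loose steel one, hook it into the free upright, level with the bracket already fitted, and press it down (close to the upright it goes most easily) until it is fully home and the blue spring catch has snapped out over it. Press firmly but do not force it: never load the slots with more than about 45 N. Let go of it and leave everything else on the bench where it is.

Things in the scene. Friction and masses are not known exactly. Their poses are not given: they have to be found in the camera images.
- bracket_centre (a point): (All sizes in mm.) Middle of the loose bracket, a straight steel channel standing open side down: 140 long (x), 33 wide (y), 60 high, 0.24-0.39 kg. This point is 60 in front of the rear edge, half-way (30) up. Its x axis points to the hooked rear end. Grip it here across the 33 mm width, from above; sides are flat, the front end is bevelled below and has a lip 8 above the top.
- bracket: The same bracket; origin under its rear edge, mid width. Rear edge carries two hooks, 3 thick, at y +15 and -15: neck 12 high (z 44 to 56), tooth behind it hanging to z 26, 9 past the rear edge, tapered to draw tight. Between the sides at the rear edge: a keeper bar (z 50 to 55) that the catch locks over, and a heel. Flat top plate at z 60, from 7 mm before the rear edge forward.
- upright_empty: The free white slotted upright (left or right one of the stand, which is fixed), 56 wide, 254 high. Origin on its front face, mid width, at bench level; x points into the upright, away from the bracket side; z up. Face plate 4 thick with three rows of slot pairs. Only the top row is wanted: bracket fully home has its body origin at x 0, y 0, z 150 here, axes parallel, drooping up to 3 degrees.
- slot_pair (a point): On the front face of the free upright, midway between the two slots of the top row, at their middle height (211.5 above the bench). Axes as upright_empty. Slots: centres 15 to either side, each 6.4 wide, 35 high (z 194 to 229). The teeth pass in only while the bracket is held 18 to 23 above home, rear edge up to the face; it then goes down. Hooks may need small shifts by feel to find the slots.
- slot_sills: Grey hard liners on the lower edges of the two top slots (fixed, z 194 at their tops): the hooks' necks stand on them when the bracket is home. They may not be loaded with more than 45 N together (clamping loads them by about 10 N at rest; a push under 35 N on the top plate stays in bounds). Origin as upright_empty.
- catch (a joint): Blue spring catch in the face, between the top slots: 0 = sprung out (nose 4 mm proud), grows to 5.5 mm as it is pushed in. Its ramp meets the keeper bar about 14 mm above home, and an unpressed bracket stays hanging on it 5 to 14 above home. Pressing on the top plate close to the upright (about 18 from the face) takes 10 to 18 N, then it snaps out over the bar; further out the bracket jams.
- fitted_top (a point): Middle of the top plate of the bracket already fitted (same shape, fixed) on the other upright, 70 in front of its face, 210 above the bench; the loose one must come to the same height. The two uprights stand 200 apart, faces in line.
- stand_foot: White foot of the stand, fixed: two flat runners 44 wide, 8 high, under the uprights, from 105 in front of the faces to 45 behind, tied by cross bars behind the faces up to 230 high. Origin at bench level in line with the faces, midway between the uprights.
- shelf_board: Loose stainless shelf board, 120 x 290 x 15, lying flat on the bench at the left; to be left alone. Origin under its centre.
- timer: Loose white bench timer, 62 x 66 x 20, at the left; to be left alone.
- slide_box: Loose green slide box, 33 x 85 x 24, at the left; to be left alone.
- beaker: Loose clear plastic beaker, 55 across, 66 high, right of the bracket before the centrifuge; to be left alone.
- petri_0: Loose petri dish, 74 across, 16 high, at the right; to be left alone.
Things that resemble listed ones, but are neither listed nor needed, are in the scene too. Leave any orange or yellow look-alike of the bracket alone.

How it is judged:
On the way:
1. the bracket's hooks are through the top slots of the free upright, not yet pressed home (x of bracket in the frame of upright_empty between -0.003 and 0.006 m and y of bracket in the frame of upright_empty between -0.004 and 0.004 m and z of bracket in the frame of upright_empty between 0.153 and 0.176 m), for 0.1 s.
At the end, for the whole second after the job is handed in: The bracket hangs at rest in the top slots of the free upright, fully home (within 1.5 mm in height, 4 mm sideways, 3 mm off the face), leaning less than 0.08 rad, and the catch is sprung out (under 1 mm in) over its keeper bar (x of bracket in the frame of upright_empty between -0.003 and 0.004 m and y of bracket in the frame of upright_empty between -0.004 and 0.004 m and z of bracket in the frame of upright_empty between 0.147 and 0.1515 m and value of joint catch below 0.001 m and angle between bracket's own z axis and vertical below 0.08 rad and linear speed of bracket below 0.02 m/s); the robot touches nothing.
It fails at once if the bracket is forced down on the slots with over 45 N (contact force between bracket and slot_sills above 45 N).
It fails at once if another thing on the bench is moved by over 20 mm (distance of any of timer, slide_box, beaker, petri_0, shelf_board from where it was at the start of the episode above 0.02 m).
It also fails if it takes over 48 s, if anything falls off the work surface, if the arm or the gripper's body presses on something with over 40 N, if the wrist force passes 120 N, or if a joint passes its speed limit or range.

### The arm

A 6-joint arm with a two-finger parallel gripper is mounted at the origin on a cart in front of the work surface, level with it; the furniture and walls round the work are solid. World frame = base frame: x ahead of the robot, y to its left, z up, the work surface at z = 0. Lengths are in m, angles in rad, forces in N, time in s.
With the tool pointing down it reaches from about 0.275 to 0.75 m from the base axis. Payload 10.2 kg.
Tool frame: the origin (TCP) lies midway between the tips of the shut fingers; the grasp point (between the pads) lies ctrl.grasp_offset behind it (ctrl.grasp_offset is the distance from the TCP to the grasp point, in m); y points along the fingers, z is the direction in which the jaws open and shut, and the axes are right-handed (so a half turn about y gives the same grasp; the last joint's range is limited). The gripper opens to 85 mm and grips with 20 to 120 N. Pads are 22 mm wide; open, the fingers measure 114 mm over their backs; the gripper's body (76 mm by 85 mm) begins 54 mm behind the grasp point. The pads swing forward as they close: fully open they stand 13 mm farther back than shut.
Start: joints at [0.96, 0.313, 1.498, -0, 1.331, -0.223], TCP at [0.199, 0.486, 0.231] pointing down, gripper open.
Joint ranges: [-2.94, 2.94], [-0.97, 2.17], [0.19, 2.56], [-1.23, 4.37], [0.02, 3.11], [-2.88, 2.88]. Speed limits (rad/s): [2.39, 2.39, 3.01, 3.14, 3.14, 3.14].

### API

Orientations are given as a rotation vector (axis times angle).
In Python, from bench import ctrl gives the robot as it stands.
- The arm moves only by the tool send_rows, never from a script. Its argument "series" is a list of rows, each a list of 3 entries, a list of its own where there are three numbers: the shift along the world's x, y, z in mm, then the turn, a rotation vector about the world's x, y, z in degrees, then the closure in counts, from 0 (fully open) to 255 (shut). In form: [[[dx, dy, dz], [wx, wy, wz], fingers], ...]. A call has exactly 10 rows; each row shifts and turns the pose as measured when the row begins; what a row does not reach is not made up. A row lasts 1/10 s, in which the tool goes at most 50 mm and 8.59 degrees, less where a joint would pass 70% of its speed; a pose out of reach is approached as far as the arm can. A call with a gripper value outside its range is refused whole. The fingers move at their own pace and stop on an object; "squeeze" is the grip in N (left out, the last holds). Time passes only in rows, so rows that do not move let the fingers close, or fill a call up. It gives the time, the measured TCP pose, the force and the opening at its end, in the units of the state.
- ctrl.get_state(): the state, without advancing time (a new reading comes with each control period).
- ctrl.snapshot(name): name is "scene" or "top" or "wrist"; returns (picture, depth): 420x560x3 uint8, red, green, blue; 420x560 float32, m along the optical axis (not along the pixel's ray), 0 where there is no reading.
- ctrl.camera_params(name): a dict with "fx", "fy", "cx", "cy" (pixels), "k1" (the pictures are not rectified: a ray, as slopes to the right and down, at radius r is drawn at 1 + k1 r^2 times it, then the intrinsics apply), "rvec" (rotation vector, rad) and "tvec" (3), from world to camera coordinates, as OpenCV has them; the wrist camera has in their place "tool_from_camera" (4x4, takes a point from camera to tool coordinates, whose origin is the TCP and whose axes are the tool frame's). Camera axes: x right, y down, z forward; pixel columns grow to the right and rows downward; lengths in m; the calibration is good to about 2 mm. A picture is of the moment at which its call begins: read the wrist's pose just before it. camera_params takes no time and is no camera call.
- ctrl.finish_job(): hands the job in, once; it reports no verdict.
The state is a dict: "t": time; "qpos": joint angles; "qd": joint speeds; "tau": joint torques, N m; "tcp_pos": TCP position; "ee_rot": TCP orientation; "contact_force": force on the tool from outside, world axes, zero at the start; "wrist_torque": the same for the moment, N m; "finger_gap": finger opening in m.
Only numpy, scipy, OpenCV 4.12 (cv2) and the standard library are available. Lean on these libraries where they do the work, as an engineer would, in place of code of your own. Each camera call takes 0.05 s, during which the arm holds its last target. There are 200 camera calls.

## Working session

There is one attempt and no reset: what is moved stays moved. The work goes in short steps, Python scripts to look and compute and a tool call to move; the robot and the scene stay as the last step left them, time stands still between calls to the robot, and variables do not carry over. Pictures are saved under pics/ and viewed, about 8 in all and at most 12, crops included, and the job is handed in when it is done.

Besides the shell and the picture viewer there is one more tool, called after ">>>" by a JSON object that holds its "fn" and its "kwargs", one argument or row to a line. send_rows: Moves the arm, as the interface text tells. Its arguments: {"type":"object","properties":{"series":{"type":"array"},"squeeze":{"type":"number"}},"required":["series"]}

```bash
mkdir -p pics; ls; cat > h.py <<'E'
import numpy as np,cv2
from scipy.spatial.transform import Rotation as R
from bench import ctrl
def cam(n,st=None):
    p=ctrl.camera_params(n)
    if 'rvec' in p:
        Rm=R.from_rotvec(np.ravel(p['rvec'])).as_matrix();t=np.ravel(p['tvec'])
        return p,Rm.T,-Rm.T@t
    T=np.eye(4);T[:3,:3]=R.from_rotvec(st['ee_rot']).as_matrix();T[:3,3]=st['tcp_pos']
    T=T@np.array(p['tool_from_camera']);return p,T[:3,:3],T[:3,3]
def rays(c,uv):
    p=c[0];K=np.array([[p['fx'],0,p['cx']],[0,p['fy'],p['cy']],[0,0,1.]])
    u=cv2.undistortPoints(np.float64(uv).reshape(-1,1,2),K,np.array([p['k1'],0,0,0.])).reshape(-1,2)
    return np.c_[u,np.ones(len(u))]
def pts(c,uv,d):   # depth -> world
    return (rays(c,uv)*np.ravel(d)[:,None])@c[1].T+c[2]
def plane(c,uv,z):
    r=rays(c,uv)@c[1].T
    return c[2]+r*((z-c[2][2])/r[:,2])[:,None]
def cloud(c,d):
    v,u=np.mgrid[:d.shape[0],:d.shape[1]]
    P=pts(c,np.c_[u.ravel(),v.ravel()],d);P[d.ravel()==0]=np.nan
    return P.reshape(*d.shape,3)
def shot(n):
    st=ctrl.get_state();im,d=ctrl.snapshot(n);c=cam(n,st)
    np.savez(f'{n}.npz',im=im,d=d,R=c[1],t=c[2]);return im,d,c
E
python3 - <<'E'
from h import *
for n in('scene','top'):
    im,d,c=shot(n);cv2.imwrite(f'pics/{n}0.png',im[...,::-1]);print(n,c[2],c[0]['fx'],c[1][:,2])
s=ctrl.get_state();print(s,ctrl.grasp_offset);print(R.from_rotvec(s['ee_rot']).as_matrix().round(3))
E
```

```text
pics
scene [-0.05613057  1.44484575  1.07126338] 470.9489595193247 [ 0.33587636 -0.79128899 -0.51092935]
top [0.3905564  0.0077986  1.67059237] 464.7434746977563 [ 0.11460344  0.00287468 -0.99340716]
{'t': 0.1, 'qpos': array([ 9.59588994e-01,  3.13396598e-01,  1.49830565e+00,  1.21462571e-06,
        1.33099199e+00, -2.23402429e-01]), 'qd': array([ 0.00040108, -0.00012169, -0.00256506, -0.00058173,  0.00016093,
        0.00167053]), 'tau': array([ 1.74842800e-03, -4.12899363e+01, -2.60140961e+01, -2.32538905e-04,
        3.03518340e-03,  1.51883455e-05]), 'tcp_pos': array([0.19842306, 0.48583565, 0.23081187]), 'ee_rot': array([-1.55031017,  0.30463146, -0.30392473]), 'contact_force': array([-0.02506761,  0.64100901,  0.23760976]), 'wrist_torque': array([ 0.06229101, -0.03918167,  0.01314528]), 'finger_gap': 0.0855786131809011} 0.0187
[[ 0.926 -0.001  0.378]
 [-0.378 -0.001  0.926]
 [-0.    -1.    -0.001]]
```

View pics/top0.png

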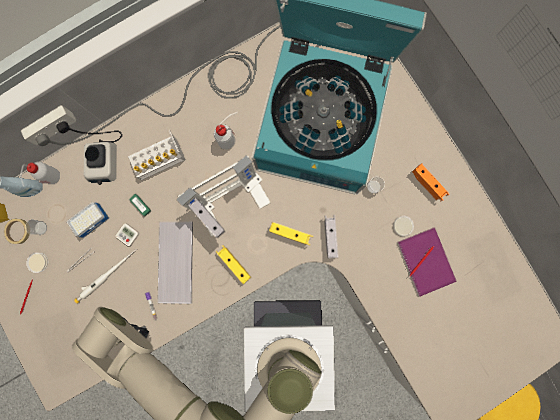

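View pics/scene0.png

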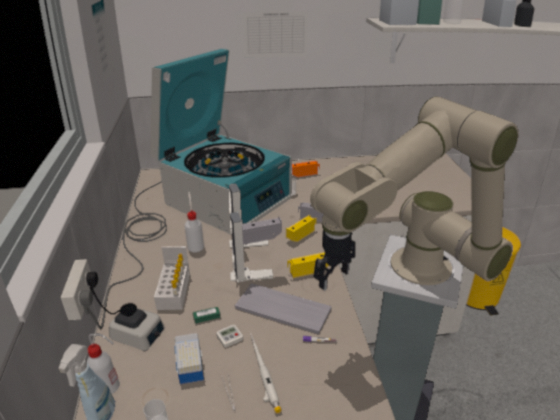

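The top view shows these bracket look-alikes: grey loose one (332,238), yellow (289,233) and (233,265), orange (431,182), and the grey fitted one (207,217). I choose the steel one at (332,238). The free upright is the right one, about (250,175).

```bash
python3 - <<'E'
from h import *
z=np.load('top.npz');im,d=z['im'],z['d'];c=cam('top');P=cloud(c,d)
np.save('P.npy',P)
a=cv2.resize(im[145:265,170:350],None,fx=4.4,fy=4.4,interpolation=cv2.INTER_CUBIC);cv2.imwrite('pics/crop.png',a[...,::-1])
# bracket
sub=np.zeros(d.shape,bool);sub[210:268,315:350]=1
m=sub&(P[...,2]>.045)&(P[...,2]<.09)
Q=P[m];print('bracket n',m.sum(),'z',np.percentile(Q[:,2],[5,50,95]))
print(cv2.minAreaRect((Q[:,:2]*1000).astype(np.float32)), cv2.minAreaRect(np.argwhere(m)[:,::-1].astype(np.float32)))
# uprights: tall
s2=np.zeros(d.shape,bool);s2[140:250,165:290]=1
m=s2&(P[...,2]>.24)&(P[...,2]<.275)
n,l,st,_=cv2.connectedComponentsWithStats(m.astype(np.uint8))
for i in range(1,n):
    if st[i,4]>8:
        Q=P[l==i];print('tall',st[i],Q.mean(0),cv2.minAreaRect((Q[:,:2]*1000).astype(np.float32)))
m=s2&(P[...,2]>.195)&(P[...,2]<.222);n,l,st,_=cv2.connectedComponentsWithStats(m.astype(np.uint8))
for i in range(1,n):
    if st[i,4]>8:
        Q=P[l==i];print('mid',st[i],Q.mean(0),cv2.minAreaRect((Q[:,:2]*1000).astype(np.float32)))
E
```

```text
bracket n 397 z [0.05233598 0.06005677 0.06653875]
((469.7779541015625, -152.10862731933594), (145.81248474121094, 34.13848876953125), 2.7620856761932373) ((330.7313232421875, 236.14149475097656), (41.786502838134766, 9.968153953552246), 85.42607879638672)
tall [233 156  19  18 175] [0.68636727 0.13629197 0.25406326] ((686.8220825195312, 136.14402770996094), (27.606653213500977, 58.16771697998047), 41.876712799072266)
tall [176 187  20  19 182] [0.58875406 0.31189387 0.25387681] ((589.3170776367188, 312.47064208984375), (29.569625854492188, 57.4777946472168), 38.509212493896484)
mid [252 140  38  29 682] [0.73010034 0.04572505 0.21714681] ((737.8402099609375, 40.910003662109375), (123.17900085449219, 82.63970947265625), 76.36275482177734)
mid [185 167  49  71 562] [0.54176562 0.25665864 0.21098183] ((583.7513427734375, 254.15809631347656), (135.74539184570312, 227.14527893066406), 81.21405792236328)
mid [243 168   7   5  18] [0.67653773 0.12791224 0.21073268] ((676.1582641601562, 127.35457611083984), (6.271324634552002, 23.463836669921875), 39.53593444824219)
```

View pics/crop.png

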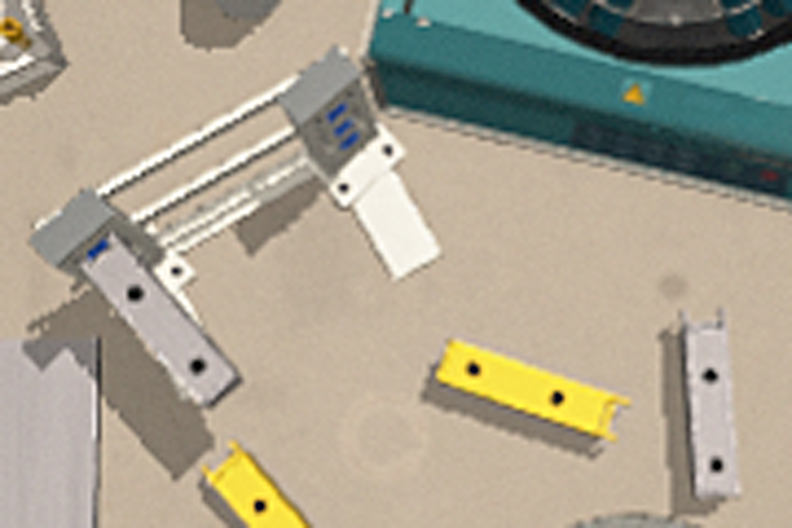

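The crop shows the steel bracket with its hooked end up (crop 700,315; world +x, yaw about +3°). The free upright is the right one, with bare blue catches. I'll take a closer look with the wrist camera on the way.

```bash
python3 - <<'E'
from h import *
p=ctrl.camera_params('wrist');print({k:np.round(v,3) for k,v in p.items()})
E
```

```text
{'fx': np.float64(331.053), 'fy': np.float64(331.053), 'cx': np.float64(277.319), 'cy': np.float64(212.324), 'k1': np.float64(-0.026), 'tool_from_camera': array([[-0.   ,  0.95 ,  0.312, -0.08 ],
       [ 0.001, -0.312,  0.95 , -0.142],
       [ 1.   ,  0.001, -0.001, -0.001],
       [ 0.   ,  0.   ,  0.   ,  1.   ]])}
```

>>> {"fn": "send_rows", "kwargs": {
  "series": [
    [[15, -40, 20], [0, 0, 5], 0],
    [[15, -45, 15], [0, 0, 5], 0],
    [[20, -45, 15], [0, 0, 5], 0],
    [[20, -45, 15], [0, 0, 5], 0],
    [[20, -45, 10], [0, 0, 5], 0],
    [[20, -45, 0], [0, 0, 0], 0],
    [[20, -45, 0], [0, 0, 0], 0],
    [[20, -45, 0], [0, 0, 0], 0],
    [[20, -45, 0], [0, 0, 0], 0],
    [[20, -45, 0], [0, 0, 0], 0]
  ]
}}

```text
t: 1.1
tcp_pos: [0.3836, 0.0368, 0.3037]
ee_rot: [-1.577, -0.061, 0.06]
contact_force: [-0.2, 1.7, 0.2]
finger_gap: 0.0854
```

>>> {"fn": "send_rows", "kwargs": {
  "series": [
    [[40, -10, 20], [0, 0, 0], 0],
    [[40, -10, 15], [0, 0, 0], 0],
    [[35, -10, 10], [0, 0, 0], 0],
    [[25, -5, 5], [0, 0, 0], 0],
    [[5, -2, 0], [0, 0, 0], 0],
    [[0, 0, 0], [0, 0, 0], 0],
    [[0, 0, 0], [0, 0, 0], 0],
    [[0, 0, 0], [0, 0, 0], 0],
    [[0, 0, 0], [0, 0, 0], 0],
    [[0, 0, 0], [0, 0, 0], 0]
  ]
}}

```text
t: 2.1
tcp_pos: [0.5309, -0.0076, 0.3519]
ee_rot: [-1.576, -0.047, 0.058]
contact_force: [-0.3, -0.8, -0.6]
finger_gap: 0.0853
```

```bash
python3 - <<'E'
from h import *
im,d,c=shot('wrist');cv2.imwrite('pics/w1.png',im[...,::-1])
s=ctrl.get_state();print(s['tcp_pos'],s['qpos'].round(2))
P=cloud(c,d);np.save('W1.npy',P)
g=(im.max(2).astype(int)-im.min(2))<40
m=(P[...,2]>.055)&(P[...,2]<.064)&g&(abs(P[...,0]-.47)<.1)&(abs(P[...,1]+.152)<.05)
Q=P[m];r=cv2.minAreaRect((Q[:,:2]*1000).astype(np.float32));print('br top',len(Q),r)
# upright top faces
m=(P[...,2]>.248)&(P[...,2]<.262)&(np.hypot(P[...,0]-.687,P[...,1]-.136)<.06)
Q=P[m];print('up top',len(Q),len(Q) and (Q.mean(0),cv2.minAreaRect((Q[:,:2]*1000).astype(np.float32))))
# face plane: points near the face with z between .09 and .245
n=np.array([.875,.484]);f=np.array([.6747,.1294]);o=(P[...,:2]-f)
u=o@n;v=o@np.array([-n[1],n[0]])
m=(abs(u)<.025)&(abs(v)<.04)&(P[...,2]>.06)&(P[...,2]<.245)
print('face',m.sum(),np.percentile(u[m],[5,25,50,75,95]),np.percentile(v[m],[1,50,99]))
if m.sum()>50:
    k=m&(abs(u-np.median(u[m]))<.006)
    print(np.polyfit(v[k],u[k],1),np.percentile(v[k],[.5,2,98,99.5]))
E
```

```text
[ 0.53100452 -0.00765351  0.35195038] [-0.23  0.28  1.23 -0.01  1.63 -1.87]
br top 3015 ((465.7294921875, -155.97689819335938), (149.22828674316406, 34.611167907714844), 2.5388641357421875)
up top 0 0
face 1722 [-0.00389717  0.00209134  0.00382143  0.00595289  0.02223456] [-0.03973762 -0.02297088  0.02398952]
[-0.16683983 -0.00017853] [-0.02951454 -0.02917781  0.00627663  0.01212228]
```

View pics/w1.png

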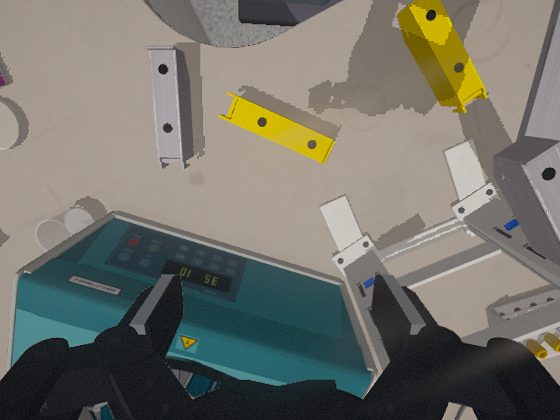

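Wrist view: the steel bracket is at (168,105), hooks toward image-down. The free upright is at (370,280), partly hidden by a finger. I'll shift for a clear view of it.

>>> {"fn": "send_rows", "kwargs": {
  "series": [
    [[15, 25, 0], [0, 0, 7], 0],
    [[20, 30, 0], [0, 0, 7], 0],
    [[15, 25, 0], [0, 0, 7], 0],
    [[5, 8, 0], [0, 0, 6], 0],
    [[0, 0, 0], [0, 0, 0], 0],
    [[0, 0, 0], [0, 0, 0], 0],
    [[0, 0, 0], [0, 0, 0], 0],
    [[0, 0, 0], [0, 0, 0], 0],
    [[0, 0, 0], [0, 0, 0], 0],
    [[0, 0, 0], [0, 0, 0], 0]
  ]
}}

```text
t: 3.15
tcp_pos: [0.5857, 0.0815, 0.3536]
ee_rot: [-1.537, -0.424, 0.429]
contact_force: [0.2, -0.6, 0.7]
finger_gap: 0.0855
```

```bash
python3 - <<'E'
from h import *
im,d,c=shot('wrist');cv2.imwrite('pics/w2.png',im[...,::-1])
s=ctrl.get_state();M=R.from_rotvec(s['ee_rot']).as_matrix();print(s['tcp_pos'],np.degrees(np.arctan2(M[1,2],M[0,2])),M[:,1])
P=cloud(c,d);np.save('W2.npy',P)
E
```

```text
[0.5856837  0.08152142 0.35363834] 121.1721988993422 [-6.79221229e-04 -9.03422676e-03 -9.99958960e-01]
```

View pics/w2.png

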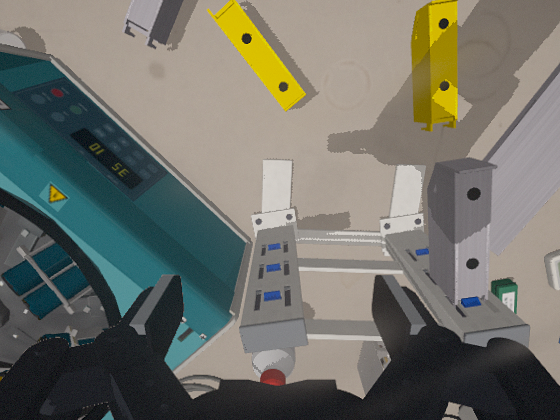

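Clear view: the free upright's face spans columns 245–303. Its three catches are at (274,247), (273,267) and (271,295), with the top slots either side of the last at about (259,298) and (284,298).

```bash
python3 - <<'E'
from h import *
z=np.load('wrist.npz');im=z['im'];P=np.load('W2.npy')
Q=P[235:316,248:302].reshape(-1,3);Q=Q[np.isfinite(Q[:,0])]
# RANSAC-ish vertical-plane fit by iterated lstsq  x = a*y + b*z + c
k=np.ones(len(Q),bool)
for _ in range(12):
    A=np.c_[Q[:,1:],np.ones(len(Q))];s=np.linalg.lstsq(A[k],Q[k,0],rcond=None)[0];r=Q[:,0]-A@s;k=abs(r-np.median(r[k]))<max(.003,1.2*r[k].std())
n=np.array([1,-s[0],-s[1]]);n/=np.linalg.norm(n)
print('face n',n,'yaw',np.degrees(np.arctan2(n[1],n[0])),k.sum(),r[k].std())
c0=np.array([s[2],0,0]);
def onface(uv):
    c=(None,z['R'],z['t']);rr=rays((ctrl.camera_params('wrist'),),uv)@z['R'].T
    return z['t']+rr*(((c0-z['t'])@n)/(rr@n))[:,None]
hsv=cv2.cvtColor(im,cv2.COLOR_RGB2HSV)
b=cv2.inRange(hsv,(100,120,60),(130,255,255));nn,l,st,ce=cv2.connectedComponentsWithStats(b)
for i in range(1,nn):
    if st[i,4]>15 and 240<ce[i][0]<310 and 230<ce[i][1]<320: print('blue',st[i],ce[i],onface([ce[i]]))
g=cv2.cvtColor(im,cv2.COLOR_RGB2GRAY)
for row in(290,295,300,305): print(row,g[row,240:310:1].tolist())
# edges at rows
for row in(255,280,310):
    print(onface([[245,row],[303,row]]))
# top plate of free upright and fitted
T=P[318:350,240:312].reshape(-1,3);T=T[abs(T[:,2]-.254)<.005];print('top',len(T),np.nanmean(T,0),cv2.minAreaRect((T[:,:2]*1000).astype(np.float32)))
F=P[155:295,425:500].reshape(-1,3);F=F[abs(F[:,2]-.21)<.004];print('fitted top',len(F),F.mean(0),cv2.minAreaRect((F[:,:2]*1000).astype(np.float32)))
E
```

```text
face n [ 0.75921681  0.65083654 -0.00127953] yaw 40.60474336463722 3314 0.0006804766082578528
blue [268 244  12   6  55] [273.72727273 246.25454545] [[0.67539019 0.12707938 0.08459997]]
blue [267 264  13   8  80] [272.9375 267.125 ] [[0.67536897 0.12722351 0.14532071]]
blue [264 291  17  10 130] [271.75384615 295.43846154] [[0.67542281 0.12728084 0.20642968]]
290 [106, 104, 105, 114, 164, 160, 148, 119, 122, 121, 120, 125, 125, 123, 126, 118, 102, 92, 92, 77, 76, 97, 128, 124, 125, 122, 124, 123, 127, 123, 124, 119, 115, 118, 118, 114, 113, 115, 98, 103, 127, 122, 124, 123, 98, 100, 96, 74, 58, 65, 101, 127, 125, 124, 123, 125, 122, 125, 126, 125, 123, 153, 162, 162, 163, 164, 161, 163, 161, 163]
295 [104, 102, 111, 165, 163, 157, 117, 124, 120, 121, 122, 121, 125, 122, 123, 111, 68, 54, 58, 55, 71, 117, 125, 125, 79, 80, 73, 80, 78, 78, 76, 75, 78, 79, 71, 74, 77, 77, 80, 75, 95, 138, 125, 126, 99, 62, 63, 66, 63, 66, 90, 130, 124, 125, 126, 127, 126, 125, 127, 126, 117, 127, 167, 164, 162, 163, 163, 165, 164, 164]
300 [104, 110, 165, 167, 159, 120, 121, 122, 122, 122, 122, 121, 124
[... 428 characters left out ...]
23, 124, 122, 124, 122, 121, 125, 125, 125, 122, 125, 127, 114, 65, 66, 72, 82, 82, 89, 118, 126, 127, 125, 125, 125, 122, 124, 125, 126, 121, 114, 120, 118, 121, 118, 120, 119, 125]
[[0.70020589 0.09815989 0.09916266]
 [0.65120394 0.15537216 0.12474678]]
[[0.69580604 0.10342524 0.16672302]
 [0.65389186 0.15235492 0.18491028]]
[[0.69198957 0.1079927  0.22544815]
 [0.65626582 0.14969037 0.23818011]]
top 1757 [0.68287353 0.13521289 0.2531456 ] ((684.1641845703125, 135.59967041015625), (28.844654083251953, 58.18132400512695), 38.68241882324219)
fitted top 4615 [0.51906446 0.25038925 0.20951545] ((521.9269409179688, 253.4844207763672), (134.01339721679688, 34.557559967041016), 40.63398361206055)
```

```bash
cat > f.py <<'E'
from h import *
z=np.load('wrist.npz');im=z['im'];P=np.load('W2.npy')
n=np.array([0.75921681,0.65083654,0]);n/=np.linalg.norm(n)
Q=P[235:316,248:302].reshape(-1,3);u=Q@n;u0=np.nanmedian(u);print('u0',u0, np.nanmedian(abs(u-u0)))
def onface(uv):
    rr=rays((ctrl.camera_params('wrist'),),uv)@z['R'].T
    return z['t']+rr*((u0-z['t']@n)/(rr@n))[:,None]
g=cv2.cvtColor(im,cv2.COLOR_RGB2GRAY)
e=np.array([-n[1],n[0],0])
for nm,c0,c1 in(('L',252,263),('R',282,293)):
    m=np.zeros(g.shape,np.uint8);m[284:316,c0:c1]=(g[284:316,c0:c1]<95)
    k,l,st,ce=cv2.connectedComponentsWithStats(m);i=1+np.argmax(st[1:,4])
    W=onface(np.argwhere(l==i)[:,::-1]);print(nm,st[i],ce[i],'e',W[:,:2]@e[:2].T if 0 else (np.percentile(W@e,[2,50,98])),'z',np.percentile(W[:,2],[1,50,99]))
print('catch e',onface([[271.75,295.4]])@e,'edges e',onface([[245.7,295],[300.5,295]])@e)
for zz in (.1,.15,.2,.235):
    k=(abs(P[235:316,248:302,2]-zz)<.006);print(zz,np.nanmedian(P[235:316,248:302][k]@n))
E
python3 f.py
```

```text
u0 0.5956860209741411 0.00039907502557845476
L [254 290   7  21  98] [257.32653061 300.65306122] e [-0.35980065 -0.35732143 -0.35472263] z [0.19207779 0.21258913 0.22745768]
R [285 290   6  16  90] [287.43333333 297.93333333] e [-0.32977578 -0.32738968 -0.32461955] z [0.20039332 0.214963   0.22721744]
catch e [-0.34297334] edges e [-0.37038375 -0.31425902]
0.1 0.5956088278766595
0.15 0.5952582465949666
0.2 0.5956630679808314
0.235 0.5957172348724513
```

Slots come out 30 mm apart on the fitted plane, and catch, edges and slots agree. The upright's origin is about (0.675, 0.128), yaw 40.6°. Now over to the bracket for a close look.

>>> {"fn": "send_rows", "kwargs": {
  "series": [
    [[-19, -39, -20], [0, 0, -5], 60],
    [[-19, -40, -25], [0, 0, -5], 60],
    [[-19, -40, -25], [0, 0, -5], 60],
    [[-19, -40, -25], [0, 0, -5], 60],
    [[-19, -40, -25], [0, 0, -5], 60],
    [[-19, -35, -25], [0, 0, -3.7], 60],
    [[0, 0, -10], [0, 0, 0], 60],
    [[0, 0, 0], [0, 0, 0], 60],
    [[0, 0, 0], [0, 0, 0], 60],
    [[0, 0, 0], [0, 0, 0], 60]
  ]
}}

```text
t: 4.2
tcp_pos: [0.469, -0.1536, 0.1988]
ee_rot: [-1.582, -0.019, 0.017]
contact_force: [-0.5, -0.1, 0.6]
finger_gap: 0.0652
```

```bash
python3 - <<'E'
from h import *
im,d,c=shot('wrist');cv2.imwrite('pics/w3.png',im[...,::-1])
s=ctrl.get_state();M=R.from_rotvec(s['ee_rot']).as_matrix();print(s['tcp_pos'],np.degrees(np.arctan2(M[1,2],M[0,2])),M[:,1],s['finger_gap'],s['qd'].round(3))
P=cloud(c,d);np.save('W3.npy',P)
m=(P[...,2]>.056)&(P[...,2]<.0645)&(abs(P[...,0]-.47)<.1)&(abs(P[...,1]+.154)<.022)
Q=P[m];r=cv2.minAreaRect((Q[:,:2]*1000).astype(np.float32));print('br top',len(Q),r,Q[:,2].mean(),Q[:,:2].max(0),Q[:,:2].min(0))
v,u=np.nonzero(m);print(u.min(),u.max(),v.min(),v.max())
E
```

```text
[ 0.4690609  -0.15355459  0.19895345] 91.34337418750798 [ 0.00176369 -0.01131698 -0.99993441] 0.06510857374141488 [-0.    -0.     0.003 -0.003 -0.003  0.001]
br top 5530 ((465.48394775390625, -155.8117218017578), (148.12060546875, 33.043399810791016), 2.8628764152526855) 0.059585952564694636 [ 0.53930664 -0.13580884] [ 0.39153149 -0.17555461]
256 297 108 269
```

View pics/w3.png

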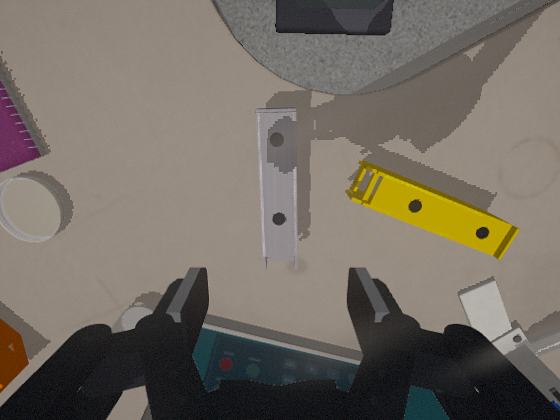

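The steel bracket lies at columns 257–297: lip at row 109, top plate's rear end at row ~259, hook tips at row ~269. The fingers are clear of the yellow piece.

```bash
python3 - <<'E'
from h import *
z=np.load('wrist.npz');c=(ctrl.camera_params('wrist'),z['R'],z['t']);g=cv2.cvtColor(z['im'],cv2.COLOR_RGB2GRAY)
print(g[250:275,280].tolist());print(g[255:275,297].tolist(),g[255:275,266].tolist());print(g[104:116,278].tolist())
print('tips56',plane(c,[[266,269],[297,269]],.056)); print('plate end',plane(c,[[280,259.5]],.06),'front lip68',plane(c,[[277,108.5]],.068))
P=np.load('W3.npy')
for r in range(255,272): print(r,P[r,[266,267,280,296,297],2].round(3),P[r,280,0].round(4))
for r in(150,200,240):
    k=np.nonzero(abs(P[r,240:310,2]-.06)<.004)[0]+240;print(r,k[0],k[-1],P[r,k[0]],P[r,k[-1]])
E
```

```text
[138, 142, 142, 142, 139, 140, 140, 141, 141, 142, 142, 144, 143, 144, 145, 145, 146, 144, 144, 146, 144, 144, 144, 145, 141]
[140, 142, 141, 138, 138, 137, 139, 138, 138, 135, 136, 138, 136, 135, 137, 132, 133, 133, 136, 140] [141, 137, 97, 99, 108, 98, 90, 96, 99, 100, 104, 114, 118, 129, 132, 142, 144, 143, 145, 143]
[104, 107, 109, 100, 88, 138, 141, 132, 125, 145, 144, 145]
tips56 [[ 0.53964216 -0.16555934  0.056     ]
 [ 0.53876067 -0.13579098  0.056     ]]
plate end [[ 0.52717117 -0.15240829  0.06      ]] front lip68 [[ 0.39190139 -0.15827712  0.068     ]]
255 [0.059 0.06  0.059 0.059 0.059] 0.5229
256 [0.059 0.06  0.059 0.061 0.06 ] 0.5238
257 [0.054 0.055 0.054 0.059 0.06 ] 0.5273
258 [0.055 0.056 0.055 0.06  0.06 ] 0.5281
259 [0.055 0.055 0.054 0.059 0.06 ] 0.5296
260 [0.055 0.054 0.054 0.058 0.06 ] 0.5306
261 [ 0.05  -0.    -0.002  0.059  0.061] 0.5596
262 [ 0.05   0.    -0.     0.059  0.059] 0.5601
263 [ 0.051 -0.     0.     0.056  0.055] 0.5611
264 [ 0.052 -0.    -0.001  0.055  0.056] 0.5632
265 [ 0.053 -0.001 -0.001  0.055  0.056] 0.5645
266 [ 0.052 -0.001 -0.001  0.055  0.055] 0.5655
267 [ 0.053 -0.    -0.     0.056  0.055] 0.5664
268 [ 0.053 -0.     0.     0.055  0.056] 0.5676
269 [ 0.055 -0.001 -0.     0.056  0.056] 0.569
270 [ 0.056 -0.001 -0.    -0.    -0.001] 0.5703
271 [-0.001 -0.    -0.001 -0.    -0.001] 0.5719
150 258 296 [ 0.42590587 -0.17361664  0.05971086] [ 0.4251264  -0.14158817  0.05951754]
200 260 296 [ 0.47009569 -0.1716723   0.05846062] [ 0.46904056 -0.13977368  0.05913848]
240 262 297 [ 0.50759032 -0.16943565  0.06060483] [ 0.50753094 -0.13723641  0.05858456]
```

>>> {"fn": "send_rows", "kwargs": {
  "series": [
    [[2, -2, -20], [0.6, 0, 1.5], 60],
    [[0, 0, -40], [0, 0, 0], 60],
    [[0, 0, -40], [0, 0, 0], 60],
    [[0, 0, -40], [0, 0, 0], 60],
    [[0, 0, -27], [0, 0, 0], 60],
    [[0, 0, -10], [0, 0, 0], 60],
    [[0, 0, 0], [0, 0, 0], 60],
    [[0, 0, 0], [0, 0, 0], 60],
    [[0, 0, 0], [0, 0, 0], 60],
    [[0, 0, 0], [0, 0, 0], 60]
  ]
}}

```text
t: 5.25
tcp_pos: [0.4793, -0.1531, 0.0259]
ee_rot: [-1.582, -0.065, 0.033]
contact_force: [-0.3, 0.0, -0.1]
finger_gap: 0.0655
```

```bash
cat > s.py <<'E'
from h import *
s=ctrl.get_state();M=R.from_rotvec(s['ee_rot']).as_matrix()
print('t',s['t'],'tcp',s['tcp_pos'].round(4),'yaw',np.degrees(np.arctan2(M[1,2],M[0,2])).round(2)-90,'ty',M[:,1].round(4),'tz',M[2,2].round(4),'F',np.round(s['contact_force'],1),'gap',s['finger_gap'])
n=np.array([0.7592,.6508,0]);e=np.array([-.6508,.7592,0]);o=np.array([.6751,.1277,0])
print('tcp in upright',((s['tcp_pos']-o)@np.c_[n,e,[0,0,1]]*1000).round(1))
E
python3 s.py
```

```text
t 5.25 tcp [ 0.4793 -0.1531  0.0259] yaw 3.5900000000000034 ty [ 0.0208 -0.0112 -0.9997] tz -0.0125 F [-0.3  0.  -0.1] gap 0.06549872357964219
tcp in upright [-331.4  -85.8   25.9]
```

>>> {"fn": "send_rows", "kwargs": {
  "series": [
    [[-5, -2, -5], [0.6, 1.2, -0.6], 60],
    [[-3, -1, -5], [0, 0, 0], 60],
    [[0, 0, -3], [0, 0, 0], 60],
    [[0, 0, 0], [0, 0, 0], 60],
    [[0, 0, 0], [0, 0, 0], 60],
    [[0, 0, 0], [0, 0, 0], 60],
    [[0, 0, 0], [0, 0, 0], 60],
    [[0, 0, 0], [0, 0, 0], 60],
    [[0, 0, 0], [0, 0, 0], 60],
    [[0, 0, 0], [0, 0, 0], 60]
  ]
}}

```text
t: 6.25
tcp_pos: [0.4713, -0.157, 0.0134]
ee_rot: [-1.572, -0.041, 0.04]
contact_force: [0.2, -0.6, 0.3]
finger_gap: 0.0653
```

```bash
python3 s.py
```

```text
t 6.25 tcp [ 0.4713 -0.157   0.0134] yaw 2.9399999999999977 ty [ 4.0e-04 -1.5e-03 -1.0e+00] tz -0.0015 F [ 0.2 -0.6  0.3] gap 0.06529443467293909
tcp in upright [-340.   -83.5   13.4]
```

>>> {"fn": "send_rows", "kwargs": {
  "series": [
    [[0, 1, 0], [0, 0, 0], 120],
    [[0, 0, 0], [0, 0, 0], 180],
    [[0, 0, 0], [0, 0, 0], 255],
    [[0, 0, 0], [0, 0, 0], 255],
    [[0, 0, 0], [0, 0, 0], 255],
    [[0, 0, 0], [0, 0, 0], 255],
    [[0, 0, 0], [0, 0, 0], 255],
    [[0, 0, 20], [0, 0, 0], 255],
    [[0, 0, 30], [0, 0, 0], 255],
    [[0, 0, 35], [0, 0, 0], 255]
  ],
  "squeeze": 60
}}

```text
t: 7.25
tcp_pos: [0.468, -0.1539, 0.0959]
ee_rot: [-1.565, -0.032, 0.048]
contact_force: [0.1, -1.0, -3.9]
finger_gap: 0.0323
```

```bash
python3 s.py
```

```text
t 7.25 tcp [ 0.468  -0.1539  0.0959] yaw 2.9200000000000017 ty [-0.0101  0.0051 -0.9999] tz 0.0056 F [ 0.1 -1.  -3.9] gap 0.03233953270427594
tcp in upright [-340.5  -79.    95.9]
```

```bash
python3 - <<'E'
from h import *
n=np.array([0.7592,.6508,0]);e=np.array([-.6508,.7592,0]);o=np.array([.6751,.1277,0])
P=np.vstack([np.load(f'{k}.npy').reshape(-1,3) for k in('P','W2')]);Q=(P-o)@np.c_[n,e,[0,0,1]]*1000
for a in range(-180,40,20):
    k=(Q[:,0]>a)&(Q[:,0]<a+20)&(Q[:,2]>90)&(Q[:,1]<-33)&(Q[:,1]>-200)&(Q[:,2]<290)
    if k.sum()>3: print(a,k.sum(),'v max',np.percentile(Q[k,1],98).round(),'z',np.percentile(Q[k,2],[2,98]).round())
E
```

```text
-180 1823 v max -161.0 z [ 94. 221.]
-160 2278 v max -149.0 z [ 93. 222.]
-140 2632 v max -135.0 z [ 94. 224.]
-120 2699 v max -121.0 z [ 94. 224.]
-100 2593 v max -108.0 z [ 94. 224.]
-80 2623 v max -94.0 z [ 94. 224.]
-60 2638 v max -80.0 z [ 95. 224.]
-40 2092 v max -66.0 z [ 94. 224.]
-20 1848 v max -52.0 z [ 93. 224.]
0 2294 v max -38.0 z [ 93. 223.]
20 1189 v max -51.0 z [ 98. 225.]
```

>>> {"fn": "send_rows", "kwargs": {
  "series": [
    [[0, 5, 40], [0, 0, 0], 255],
    [[8, 20, 30], [-0.3, -0.6, 3], 255],
    [[15, 30, 25], [0, 0, 6], 255],
    [[20, 35, 10], [0, 0, 6], 255],
    [[20, 35, 5], [0, 0, 6], 255],
    [[20, 35, 0], [0, 0, 6], 255],
    [[20, 30, 0], [0, 0, 6], 255],
    [[15, 15, 0], [0, 0, 3], 255],
    [[5, 5, 0], [0, 0, 1.5], 255],
    [[0, 0, 0], [0, 0, 0], 255]
  ]
}}

```text
t: 8.25
tcp_pos: [0.5924, 0.0652, 0.2104]
ee_rot: [-1.494, -0.571, 0.571]
contact_force: [-0.1, -0.6, -3.7]
finger_gap: 0.0326
```

```bash
python3 s.py
```

```text
t 8.25 tcp [0.5924 0.0652 0.2104] yaw 41.81 ty [-2.e-04  3.e-04 -1.e+00] tz 0.0004 F [-0.1 -0.6 -3.7] gap 0.032620959731545385
tcp in upright [-103.5    6.3  210.4]
```

>>> {"fn": "send_rows", "kwargs": {
  "series": [
    [[4, -2, -10], [0, 0, -1.2], 255],
    [[3, -1, -10], [0, 0, 0], 255],
    [[0, 0, -4], [0, 0, 0], 255],
    [[0, 0, 0], [0, 0, 0], 255],
    [[0, 0, 0], [0, 0, 0], 255],
    [[0, 0, 0], [0, 0, 0], 255],
    [[0, 0, 0], [0, 0, 0], 255],
    [[0, 0, 0], [0, 0, 0], 255],
    [[0, 0, 0], [0, 0, 0], 255],
    [[0, 0, 0], [0, 0, 0], 255]
  ]
}}

```text
t: 9.25
tcp_pos: [0.5982, 0.0581, 0.1842]
ee_rot: [-1.5, -0.546, 0.549]
contact_force: [-0.1, 0.5, -3.3]
finger_gap: 0.0318
```

```bash
python3 s.py; python3 - <<'E'
from h import *
im,d,c=shot('wrist');cv2.imwrite('pics/w4.png',im[...,::-1]);P=cloud(c,d);np.save('W4.npy',P)
n=np.array([0.7592,.6508,0]);e=np.array([-.6508,.7592,0]);o=np.array([.6751,.1277,0])
Q=(P-o)@np.c_[n,e,[0,0,1]]*1000;np.save('Q4.npy',Q)
m=(abs(Q[...,1])<22)&(Q[...,0]>-190)&(Q[...,0]<-20)&(Q[...,2]>220)&(Q[...,2]<245)
T=Q[m];print(m.sum(),np.percentile(T[:,2],[5,50,95]),cv2.minAreaRect(T[:,:2].astype(np.float32)))
A=np.c_[T[:,:2],np.ones(len(T))];print(np.linalg.lstsq(A,T[:,2],rcond=None)[0])
E
```

```text
t 9.25 tcp [0.5982 0.0581 0.1842] yaw 40.06999999999999 ty [-1.9e-03 -2.0e-04 -1.0e+00] tz 0.001 F [-0.1  0.5 -3.3] gap 0.03182198271882115
tcp in upright [-103.6   -2.8  184.2]
30032 [229.19991516 230.2880257  237.74099177] ((-134.96234130859375, 0.16540908813476562), (43.99004364013672, 97.56486511230469), 89.49287414550781)
[-2.13801495e-02  2.19844412e-02  2.27838021e+02]
```

View pics/w4.png

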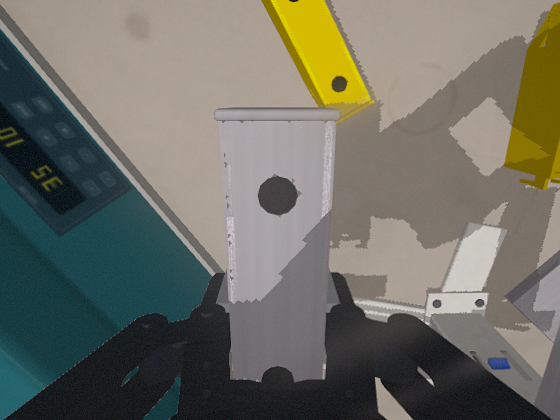

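The view down the held bracket shows its top from row 108 to 380; it hides the upright. The bracket is level and sits about 20.5 mm above home.

```bash
python3 - <<'E'
from h import *
Q=np.load('Q4.npy')
L=[]
for r in range(140,360,20):
    k=np.nonzero((abs(Q[r,200:360,2]-230)<4))[0]+200
    print(r,k[0],k[-1],Q[r,k[0]].round(1),Q[r,k[-1]].round(1));L.append((Q[r,k[0]]+Q[r,k[-1]])/2)
L=np.array(L);p=np.polyfit(L[:,0],L[:,1],1);print('centre v=',p,'yaw off deg',np.degrees(p[0]),'v at 0',p[1]-p[0]*40)
print('lip',Q[105:114,277])
E
```

```text
140 220 335 [-175.2  -18.9  231.5] [-174.8   13.8  230. ]
160 221 334 [-169.5  -19.1  230.8] [-169.    13.8  230. ]
180 222 332 [-163.5  -19.2  230.6] [-163.2   13.4  230.5]
200 223 331 [-157.   -19.5  229.1] [-157.3   13.2  231.2]
220 224 330 [-150.8  -19.4  230.1] [-150.8   13.2  230.9]
240 225 329 [-144.3  -19.4  230.5] [-144.2   13.1  231. ]
260 227 328 [-137.1  -19.3  229.8] [-137.    13.2  230.4]
280 228 327 [-129.7  -19.4  229.7] [-129.7   13.2  230.2]
300 229 326 [-122.7  -19.3  230.7] [-122.6   13.   230.9]
320 200 358 [-116.6  -29.1  233. ] [-116.3   23.6  233.4]
340 228 327 [-104.   -21.2  227.6] [-104.4   14.4  228.5]
centre v= [-0.006615   -3.92979373] yaw off deg -0.3790115712879066 v at 0 -3.6651937402265897
lip [[-1.84297910e+02 -2.63246403e+00  1.36927423e-01]
 [-1.83396292e+02 -2.64057406e+00 -4.11506409e-01]
 [-1.83816572e+02 -2.71771950e+00  2.04342276e+02]
 [-1.83744418e+02 -2.72978148e+00  2.33138581e+02]
 [-1.83546923e+02 -2.73362217e+00  2.38234440e+02]
 [-1.83297446e+02 -2.73580420e+00  2.37925587e+02]
 [-1.83052447e+02 -2.73809377e+00  2.37992919e+02]
 [-1.82817866e+02 -2.74049054e+00  2.38574190e+02]
 [-1.82585246e+02 -2.74285435e+00  2.39117847e+02]]
```

>>> {"fn": "send_rows", "kwargs": {
  "series": [
    [[7, 7, 0], [0, 0, 0.6], 255],
    [[6, 8, 0], [0, 0, 0], 255],
    [[0, 0, 0], [0, 0, 0], 255],
    [[0, 0, 0], [0, 0, 0], 255],
    [[0, 0, 0], [0, 0, 0], 255],
    [[0, 0, 0], [0, 0, 0], 255],
    [[0, 0, 0], [0, 0, 0], 255],
    [[0, 0, 0], [0, 0, 0], 255],
    [[0, 0, 0], [0, 0, 0], 255],
    [[0, 0, 0], [0, 0, 0], 255]
  ]
}}

```text
t: 10.3
tcp_pos: [0.6124, 0.0746, 0.1841]
ee_rot: [-1.498, -0.555, 0.558]
contact_force: [-0.8, 0.1, -2.9]
finger_gap: 0.0325
```

```bash
python3 s.py
```

```text
t 10.3 tcp [0.6124 0.0746 0.1841] yaw 40.72999999999999 ty [-2.1e-03 -2.0e-04 -1.0e+00] tz 0.0012 F [-0.8  0.1 -2.9] gap 0.03247697561403868
tcp in upright [-82.2   0.5 184.1]
```

>>> {"fn": "send_rows", "kwargs": {
  "series": [
    [[4, 3.5, 0], [0, 0, 0], 255],
    [[4, 3.5, 0], [0, 0, 0], 255],
    [[0, 0, 0], [0, 0, 0], 255],
    [[2, 1.6, 0], [0, 0, 0], 255],
    [[2, 1.6, 0], [0, 0, 0], 255],
    [[2, 1.6, 0], [0, 0, 0], 255],
    [[2, 1.6, 0], [0, 0, 0], 255],
    [[0, 0, 0], [0, 0, 0], 255],
    [[0, 0, 0], [0, 0, 0], 255],
    [[0, 0, 0], [0, 0, 0], 255]
  ]
}}

```text
t: 11.3
tcp_pos: [0.6294, 0.0888, 0.1839]
ee_rot: [-1.498, -0.553, 0.56]
contact_force: [0.1, -0.6, -2.6]
finger_gap: 0.0325
```

```bash
python3 s.py
```

```text
t 11.3 tcp [0.6294 0.0888 0.1839] yaw 40.72999999999999 ty [-0.0043 -0.0014 -1.    ] tz 0.0017 F [ 0.1 -0.6 -2.6] gap 0.03245620998013862
tcp in upright [-60.    0.3 183.9]
```

>>> {"fn": "send_rows", "kwargs": {
  "series": [
    [[0.8, 0.7, 0], [0, 0, 0], 255],
    [[0.8, 0.7, 0], [0, 0, 0], 255],
    [[0.4, 0.3, 0], [0, 0, 0], 255],
    [[0, 0, -2], [0, 0, 0], 255],
    [[0, 0, -2], [0, 0, 0], 255],
    [[0, 0, -2], [0, 0, 0], 255],
    [[0, 0, -1], [0, 0, 0], 255],
    [[0, 0, 0], [0, 0, 0], 255],
    [[0, 0, 0], [0, 0, 0], 255],
    [[0, 0, 0], [0, 0, 0], 255]
  ]
}}

```text
t: 12.3
tcp_pos: [0.6296, 0.0885, 0.1768]
ee_rot: [-1.5, -0.547, 0.564]
contact_force: [-2.3, -2.5, -2.4]
finger_gap: 0.0323
```

```bash
python3 s.py
```

```text
t 12.3 tcp [0.6296 0.0885 0.1768] yaw 40.66999999999999 ty [-0.0096 -0.0052 -0.9999] tz 0.0023 F [-2.3 -2.5 -2.4] gap 0.03230502767044016
tcp in upright [-60.1  -0.2 176.8]
```

>>> {"fn": "send_rows", "kwargs": {
  "series": [
    [[0, 0, -1.5], [0.3, -0.5, 0], 255],
    [[0, 0, -1.5], [0, 0, 0], 255],
    [[0, 0, -1.5], [0, 0, 0], 255],
    [[0, 0, -1.5], [0, 0, 0], 255],
    [[0, 0, 0], [0, 0, 0], 255],
    [[0, 0, 0], [0, 0, 0], 255],
    [[0, 0, 0], [0, 0, 0], 255],
    [[0, 0, 0], [0, 0, 0], 255],
    [[0, 0, 0], [0, 0, 0], 255],
    [[0, 0, 0], [0, 0, 0], 255]
  ]
}}

```text
t: 13.3
tcp_pos: [0.6299, 0.088, 0.1717]
ee_rot: [-1.499, -0.557, 0.554]
contact_force: [-4.9, -2.4, -0.1]
finger_gap: 0.0325
```

```bash
python3 s.py
```

```text
t 13.3 tcp [0.6299 0.088  0.1717] yaw 40.650000000000006 ty [ 1.9e-03 -2.0e-04 -1.0e+00] tz -0.0014 F [-4.9 -2.4 -0.1] gap 0.03245713686370727
tcp in upright [-60.2  -0.7 171.7]
```

>>> {"fn": "send_rows", "kwargs": {
  "series": [
    [[0, 0, 0], [0, 0, 0], 160],
    [[0, 0, 0], [0, 0, 0], 80],
    [[0, 0, 0], [0, 0, 0], 60],
    [[0, 0, 0], [0, 0, 0], 60],
    [[0, 0, 0], [0, 0, 0], 60],
    [[0, 0, 15], [0, 0, 0], 60],
    [[0, 0, 30], [0, 0, 0], 60],
    [[0, 0, 35], [0, 0, 0], 60],
    [[0, 0, 10], [0, 0, 0], 60],
    [[0, 0, 0], [0, 0, 0], 60]
  ]
}}

```text
t: 14.3
tcp_pos: [0.6304, 0.0897, 0.2639]
ee_rot: [-1.498, -0.56, 0.552]
contact_force: [-0.2, -0.0, -0.0]
finger_gap: 0.0652
```

```bash
python3 s.py; python3 - <<'E'
from h import *
im,d,c=shot('wrist');cv2.imwrite('pics/w5.png',im[...,::-1]);P=cloud(c,d)
n=np.array([0.7592,.6508,0]);e=np.array([-.6508,.7592,0]);o=np.array([.6751,.1277,0])
Q=(P-o)@np.c_[n,e,[0,0,1]]*1000;np.save('Q5.npy',Q)
m=(abs(Q[...,1])<14)&(Q[...,0]>-130)&(Q[...,0]<-12)&(Q[...,2]>195)&(Q[...,2]<228)
T=Q[m];A=np.c_[T[:,0],np.ones(len(T))];print(m.sum(),np.median(T[:,2]),np.linalg.lstsq(A,T[:,2],rcond=None)[0])
m=(abs(Q[...,2]-214)<12)&(abs(Q[...,1])<25)&(Q[...,0]>-133)&(Q[...,0]<-30);T=Q[m];print(np.percentile(T[:,1],[1,99]),np.percentile(T[:,0],[1,99]))
E
```

```text
t 14.3 tcp [0.6304 0.0897 0.2639] yaw 40.72 ty [ 0.004   0.0022 -1.    ] tz -0.0009 F [-0.2 -0.  -0. ] gap 0.06523528297405116
tcp in upright [-5.870e+01  2.000e-01  2.639e+02]
8447 213.72812167167666 [6.76668967e-02 2.19074612e+02]
[-17.15400508  15.22577885] [-132.11156448  -31.16016775]
```

View pics/w5.png

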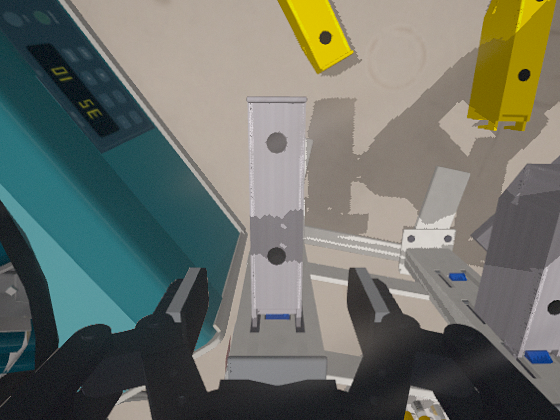

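The bracket hangs in the top slots (hooks at (256,322) and (297,322), catch at (277,317)), drooping about 4° and 9 mm above home as expected. Next I shut the fingers and press close to the face.

>>> {"fn": "send_rows", "kwargs": {
  "series": [
    [[10, 9, 2], [0, 0, 0], 255],
    [[10, 9, 0], [0, 0, 0], 255],
    [[8, 6, 0], [0, 0, 0], 255],
    [[2, 1, 0], [-0.1, 0.2, 0], 255],
    [[0, 0, 0], [0, 0, 0], 255],
    [[0, 0, 0], [0, 0, 0], 255],
    [[0, 0, 0], [0, 0, 0], 255],
    [[0, 0, -12], [0, 0, 0], 255],
    [[0, 0, -10], [0, 0, 0], 255],
    [[0, 0, 0], [0, 0, 0], 255]
  ]
}}

```text
t: 15.35
tcp_pos: [0.6584, 0.1143, 0.2319]
ee_rot: [-1.493, -0.544, 0.565]
contact_force: [-0.1, 0.8, -0.1]
finger_gap: 0.0
```

```bash
python3 s.py
```

```text
t 15.35 tcp [0.6584 0.1143 0.2319] yaw 40.629999999999995 ty [-1.430e-02  4.000e-04 -9.999e-01] tz 0.0096 F [-0.1  0.8 -0.1] gap 4.795802229458086e-07
tcp in upright [-21.4   0.7 231.9]
```

>>> {"fn": "send_rows", "kwargs": {
  "series": [
    [[2, 1.3, 0], [0, -0.8, 0], 255],
    [[0, 0, -3], [0, 0, 0], 255],
    [[0, 0, -3], [0, 0, 0], 255],
    [[0, 0, -3], [0, 0, 0], 255],
    [[0, 0, 0], [0, 0, 0], 255],
    [[0, 0, -1.5], [0, 0, 0], 255],
    [[0, 0, -1.5], [0, 0, 0], 255],
    [[0, 0, -1.5], [0, 0, 0], 255],
    [[0, 0, 0], [0, 0, 0], 255],
    [[0, 0, 0], [0, 0, 0], 255]
  ]
}}

```text
t: 16.35
tcp_pos: [0.6609, 0.1156, 0.2184]
ee_rot: [-1.499, -0.557, 0.552]
contact_force: [0.6, 1.4, 0.6]
finger_gap: 0.0001
```

```bash
python3 s.py
```

```text
t 16.35 tcp [0.6609 0.1156 0.2184] yaw 40.629999999999995 ty [ 3.2e-03  3.0e-04 -1.0e+00] tz -0.0018 F [0.6 1.4 0.6] gap 0.00014878504680804823
tcp in upright [-1.860e+01  1.000e-01  2.184e+02]
```

>>> {"fn": "send_rows", "kwargs": {
  "series": [
    [[0, 0, -1], [0, 0, 0], 255],
    [[0, 0, -1], [0, 0, 0], 255],
    [[0, 0, -1], [0, 0, 0], 255],
    [[0, 0, -1], [0, 0, 0], 255],
    [[0, 0, -1], [0, 0, 0], 255],
    [[0, 0, -1], [0, 0, 0], 255],
    [[0, 0, 0], [0, 0, 0], 255],
    [[0, 0, 0], [0, 0, 0], 255],
    [[0, 0, 0], [0, 0, 0], 255],
    [[0, 0, 0], [0, 0, 0], 255]
  ]
}}

```text
t: 17.35
tcp_pos: [0.6614, 0.1154, 0.2178]
ee_rot: [-1.502, -0.562, 0.548]
contact_force: [-0.7, -0.1, 2.2]
finger_gap: 0.0001
```

```bash
python3 s.py
```

```text
t 17.35 tcp [0.6614 0.1154 0.2178] yaw 40.639999999999986 ty [ 9.7e-03 -4.0e-04 -1.0e+00] tz -0.0066 F [-0.7 -0.1  2.2] gap 0.0001427377021746186
tcp in upright [-18.4  -0.4 217.8]
```

>>> {"fn": "send_rows", "kwargs": {
  "series": [
    [[0, 0, -1], [0, 0.5, 0], 255],
    [[0, 0, -2], [0, 0, 0], 255],
    [[0, 0, -3], [0, 0, 0], 255],
    [[0, 0, -3], [0, 0, 0], 255],
    [[0, 0, -3], [0, 0, 0], 255],
    [[0, 0, -3], [0, 0, 0], 255],
    [[0, 0, -3], [0, 0, 0], 255],
    [[0, 0, -3], [0, 0, 0], 255],
    [[0, 0, -3], [0, 0, 0], 255],
    [[0, 0, -3], [0, 0, 0], 255]
  ]
}}

```text
t: 18.35
tcp_pos: [0.6634, 0.1161, 0.2089]
ee_rot: [-1.506, -0.571, 0.541]
contact_force: [-9.1, -0.5, 18.0]
finger_gap: -0.0
```

```bash
python3 s.py
```

```text
t 18.35 tcp [0.6634 0.1161 0.2089] yaw 40.69 ty [ 2.030e-02 -1.000e-04 -9.998e-01] tz -0.0133 F [-9.1 -0.5 18. ] gap -2.3209932230760344e-05
tcp in upright [-16.5  -1.2 208.9]
```

>>> {"fn": "send_rows", "kwargs": {
  "series": [
    [[0, 0, 3], [0, 0, 0], 255],
    [[0, 0, 15], [0, 1, 0], 255],
    [[-5, -4, 25], [0, 0, 0], 255],
    [[-12, -10, 20], [0, 0, 0], 160],
    [[-15, -12, 10], [0, 0, 0], 60],
    [[-5, -4, 0], [0, 0, 0], 60],
    [[0, 0, 0], [0, 0, 0], 60],
    [[0, 0, 0], [0, 0, 0], 60],
    [[0, 0, 0], [0, 0, 0], 60],
    [[0, 0, 0], [0, 0, 0], 60]
  ]
}}

```text
t: 19.35
tcp_pos: [0.6253, 0.0864, 0.2785]
ee_rot: [-1.495, -0.551, 0.562]
contact_force: [-0.0, 0.2, -0.6]
finger_gap: 0.0654
```

```bash
python3 s.py; python3 - <<'E'
from h import *
im,d,c=shot('wrist');a=im[240:380,200:350];cv2.imwrite('pics/w6.png',np.vstack([cv2.resize(a,None,fx=4,fy=4,interpolation=cv2.INTER_CUBIC)])[...,::-1]);P=cloud(c,d)
n=np.array([0.7592,.6508,0]);e=np.array([-.6508,.7592,0]);o=np.array([.6751,.1277,0])
Q=(P-o)@np.c_[n,e,[0,0,1]]*1000
m=(abs(Q[...,1])<14)&(Q[...,0]>-130)&(Q[...,0]<-12)&(Q[...,2]>195)&(Q[...,2]<228)
T=Q[m];A=np.c_[T[:,0],np.ones(len(T))];print(m.sum(),np.median(T[:,2]),np.linalg.lstsq(A,T[:,2],rcond=None)[0])
F=Q[abs(Q[...,2]-210)<5];F=F[(F[:,1]>150)];print('fitted',len(F),F[:,2].mean() if len(F) else 0)
m=(abs(Q[...,2]-209)<8)&(abs(Q[...,1])<25)&(Q[...,0]>-125)&(Q[...,0]<-30);T=Q[m];print(np.percentile(T[:,1],[1,99]))
E
```

```text
t 19.35 tcp [0.6253 0.0864 0.2785] yaw 40.75 ty [-7.5e-03  6.0e-04 -1.0e+00] tz 0.0053 F [-0.   0.2 -0.6] gap 0.06537713157131028
tcp in upright [-64.7   1.1 278.5]
6777 207.37472052271465 [2.33133997e-02 2.09131474e+02]
fitted 6791 209.346562928875
[-18.09665157  14.22621168]
```

View pics/w6.png

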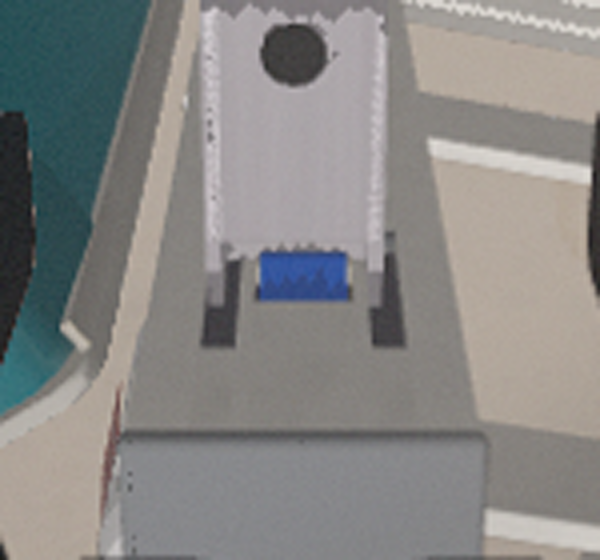

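The bracket top is now level with the fitted one, and the hooks sit at the bottom of the slots. The blue catch shows out over the keeper bar (crop 303,277). A last check measures how far its nose stands proud.

```bash
python3 - <<'E'
from h import *
n=np.array([0.7592,.6508,0]);e=np.array([-.6508,.7592,0]);o=np.array([.6751,.1277,0])
z=np.load('wrist.npz');c=(ctrl.camera_params('wrist'),z['R'],z['t'])
for nm,im,P in(('now',z['im'],cloud(c,z['d'])),('hang',cv2.imread('pics/w5.png')[...,::-1],None),('free',cv2.imread('pics/w2.png')[...,::-1],np.load('W2.npy'))):
    Q=np.load('Q5.npy') if P is None else (P-o)@np.c_[n,e,[0,0,1]]*1000
    b=cv2.inRange(cv2.cvtColor(im,cv2.COLOR_RGB2HSV),(100,120,60),(130,255,255))>0
    m=b&(abs(Q[...,1])<20)&(abs(Q[...,2]-208)<16);T=Q[m];print(nm,m.sum(),'u',np.percentile(T[:,0],[3,25,50,97]).round(1),'z',np.percentile(T[:,2],[3,97]).round(1))
s=ctrl.get_state();print(s['t'])
E
```

```text
now 255 u [-4.3 -3.3 -2.1  0.1] z [205.5 213.9]
hang 96 u [-1.8 -1.3 -0.7  0.2] z [211.  214.1]
free 129 u [-4.2 -3.1 -2.2  0.1] z [206.2 213.5]
19.4
```

The catch is 4.3 mm proud, the same as when free (4.2); while the bracket was hanging it was pushed in to 1.8. The robot is clear, so I'm handing in.

```bash
python3 -c "
from bench import ctrl
print(ctrl.finish_job())"
```

```text
the job is handed in; nothing more can be done
None
```

The steel bracket is fully home in the top slots of the free (right) upright with the catch sprung out over it, and I handed the job in at about 19.4 s. I gripped it from above, hooked it in about 20 mm above home, let it hang on the catch, then pressed it down about 17 mm from the face with the fingers shut.

- **Height:** the top plate measures 209.1 mm at the face; the fitted bracket reads 209.3 mm in the same picture.
- **Droop:** about 0.023 rad, against a limit of 0.08 rad.
- **Sideways:** about 1.9 mm off centre, inside the 4 mm allowed.
- **Catch:** 4.3 mm proud, matching its free position (4.2 mm). It stood only 1.8 mm proud while the bracket was hanging.
- **Force:** I saw 18 N at the end of the press; force was read only at the end of each move, so a brief higher peak would not show.
- **Robot:** clear of everything at hand-in, with the fingers open above the bracket.

**Disagreement:** the line between the two uprights gave a heading of about 29°, but the face plane and the fitted bracket gave 40.6°. I used 40.6°, and the hooks went in at the first try.

I did not re-measure the loose items on the bench afterwards; the arm's path stayed clear of them and no unexpected contact force showed.

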